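# Recharge the cleaner can and hold the carburettor throttle open

### The job

I am about to spray out this carburettor: take the short cleaner can without a cap, press it upright all the way down on the sprung filling seat of the refilling unit for a good second to recharge it, then stand it in the can well beside the carburettor and let go of it. Then pull the throttle's T-handle out until its upright bar is level with the pointer on the scale and keep holding it there against its spring: finish while holding it. Do not shift the pointer, do not tip the can over, and leave the other things on the bench alone.

Things in the scene. Friction and masses are not known exactly. Their poses are not given: they have to be found in the camera images.
- can_mid (a point): Carburettor-cleaner can, the short one with no cap: bare aluminium, round, 53 mm in diameter, 132 mm high in all, 0.17 to 0.34 kg; straight wall up to 110 mm above its foot, then a shoulder and a spray nozzle 15 mm across. Stands loose and upright on the bench. This point is its centre, 66 mm above its foot. Best gripped from above some 95 mm above its foot, so the nozzle clears the gripper.
- can_base (a point): Centre of the same can's foot, 66 mm below can_mid; z points up along the can.
- station: Aerosol refilling unit, fixed to the bench: grey steel box 200 x 200 mm, 50 mm high, with a gauge block 141 mm high along its far (+x) side, whose face lies 75 mm from the centre of the filling seat. Origin at the centre of its underside, z up; the seat's centre is 35 mm from it along -x.
- seat_top (a point): Top centre of the refilling unit's filling seat: a round black sprung pad 53 mm across inside a steel collar of 64 mm inner and 72 mm outer diameter. At rest the pad's top is 66 mm above the bench; the collar's rim is at 72 mm. Axes as station; the point moves down with the pad.
- seat (a joint): How far the filling seat is pushed down, in m: 0 up, 0.008 fully down on its stop. Its spring takes about 7 N to start and about 15 N fully down, and lifts it again when released; the can's weight alone does not move it.
- stand: Carburettor stand, fixed to the bench: steel drip tray 220 (x) by 260 mm (y), rim 18 mm high; an aluminium carburettor is clamped in it with its bore upright (axis at x 50, y -50 mm, top 133 mm above the bench) and its throttle slide level, pulled out along -x. Origin at the centre of the tray's underside, z up.
- well (a point): Floor centre of the can well on the stand: a round steel cup, 60 mm inner and 68 mm outer diameter, rim 12 mm above its floor, floor 8 mm above the bench; at x 30, y 75 mm of the stand, beside the carburettor. Axes as the stand's.
- t_grip (a point): Grip point of the throttle's T-handle: on the axis of its upright round steel bar, 15.5 mm below the bar's top. Bar 14 mm in diameter, 85 mm long, from 52 to 138 mm above the bench; an 8 mm level rod runs from its middle (95 mm up) along +x into the carburettor's guide bush, 30 mm away when shut. Axes as the stand's: it pulls out along -x. Moves with the handle.
- t_axis (a point): A point on the same bar's axis, 52 mm below t_grip, at the pointer's height. Moves with the handle.
- throttle (a joint): How far the throttle slide is pulled out, in m: 0 shut, 0.034 at its stop. A spring pulls it shut: about 5.5 N at 0, rising to about 11.5 N at 0.034; it snaps back when let go.
- pointer_tip (a point): Tip of the pointer, a dark cone pointing along the stand's +y at the lower half of the bar, 12 mm to the side of the path of the bar's axis, 69 mm above the bench (no part higher than 75 mm). Its clamp block rides on a graduated rail beside the handle. The handle is at the mark when its bar's axis is level with this tip along the stand's x.
- pointer (a joint): Where the pointer is set, in m: the value of joint throttle at which the bar is level with the pointer's tip. The clamp slips at about 6 N; leave it where it is.
- paint_a: capped spray can, bare aluminium with a grey cap, 53 mm across and 165 mm high, loose on the bench; leave it alone. Origin at the centre of its underside.
- paint_b: tall capped red spray can, 65 mm across and 200 mm high, loose at the back of the bench; leave it alone. Origin at the centre of its underside.
- jar: closed jar, 60 mm across and 60 mm high, loose at the back of the bench; leave it alone. Origin at the centre of its underside.
- screwdriver: screwdriver lying on the bench on the robot's side; leave it alone.
- wrench: open-ended spanner lying on the bench on the robot's side; leave it alone.
- bowl: spare float bowl, an open aluminium box 42 x 50 mm and 32 mm high, lying loose in the drip tray of the carburettor stand, in front of the can well; leave it alone. Origin at the centre of its underside.
- bellmouth: spare intake trumpet, an aluminium ring 72 mm across and 30 mm high, loose on the bench; leave it alone. Origin at the centre of its underside.
There are look-alikes about, which are no part of the job. What is shaped like the part that bears can_mid but green or purple is not meant.

How it is judged:
By the outcome, as a careful person would: the job done as asked, in the order asked, and still so for the second after the job is handed in, while the arm keeps its last pose, push and grip.
It also fails if it takes over 64 s, if anything falls off the work surface, if the arm or the gripper's body presses on something with over 40 N, if the wrist force passes 120 N, or if a joint passes its speed limit or range.

### The arm

A 6-joint arm with a two-finger parallel gripper is mounted at the origin on the work surface. World frame = base frame: x ahead of the robot, y to its left, z up, the work surface at z = 0. Lengths are in m, angles in rad, forces in N, time in s.
With the tool pointing down it reaches from about 0.275 to 0.75 m from the base axis. Payload 10.2 kg.
Tool frame: the origin (TCP) lies between the finger pads; the fingertips stand 17 mm ahead of it and the grasp point (between the pads) lies 2 mm behind it; z points along the fingers, y is the direction in which the jaws open and shut (so a half turn about z gives the same grasp; the last joint's range is limited). The gripper opens to 85 mm and grips with 20 to 120 N. Pads are 22 mm wide; open, the fingers measure 114 mm over their backs; the gripper's body (76 mm by 85 mm) begins 54 mm behind the grasp point. The pads swing forward as they close: fully open they stand 13 mm farther back than shut.
Start: joints at [1.073, 0.313, 1.498, -0, 1.331, -0.223], TCP at [0.142, 0.505, 0.248] pointing down, gripper open.
Joint ranges: [-2.94, 2.94], [-0.97, 2.17], [0.19, 2.56], [-1.23, 4.37], [0.02, 3.11], [-2.88, 2.88]. Speed limits (rad/s): [2.39, 2.39, 3.01, 3.14, 3.14, 3.14].

### API

Orientations are given as a rotation vector (axis times angle).
In Python, from cell import arm gives the robot as it stands.
- The arm moves only by the shell command python3 -m jog 'ROWS' [OPENING] [FORCE]. ROWS is JSON, a list of rows, each a list of 6 numbers: the shift along the tool's x, y, z in mm, then the turn, a rotation vector about the tool's x, y, z in rad. In form: [[tx, ty, tz, rx, ry, rz], ...]. A call has 1 to 20 rows; each row shifts and turns the commanded pose from where the row before left it, along the tool's axes as they then stand; what a row does not reach is not made up. A row lasts 1/10 s, in which the tool goes at most 50 mm and 8.59 degrees, less where a joint would pass 70% of its speed; a pose out of reach is approached as far as the arm can. A call is refused whole if a number of a shift passes 50 or a number of a turn 0.15, either way. A call with a gripper value outside its range is refused whole. OPENING is the opening, from -1 (shut) to 1 (fully open), set as the call begins (- or left out, the last holds). The fingers move at their own pace and stop on an object; FORCE is the grip in N (left out, the last holds). Time passes only in rows, so rows that do not move let the fingers close. It gives the time, the measured TCP pose, the force and the opening at its end, in the units of the state.
- arm.observe(): the state, without advancing time (a new reading comes with each control period).
- arm.camera(name): name is "scene" or "top"; returns a dict with "frame" (480x640x3 uint8, blue, green, red), "range_z" (480x640 float32, m along the optical axis (not along the pixel's ray), 0 where there is no reading), "fx", "fy", "cx", "cy" (pixels), "rvec" (rotation vector, rad) and "tvec" (3), from world to camera coordinates, as OpenCV has them. Camera axes: x right, y down, z forward; pixel columns grow to the right and rows downward; lengths in m; the calibration is good to about 2 mm. A picture is of the moment at which its call begins.
- arm.close_job(): hands the job in, once; it reports no verdict.
The state is a dict: "time_s": time; "joint_pos": joint angles; "dq": joint speeds; "effort": joint torques, N m; "ee_pos": TCP position; "tool_rot": TCP orientation; "wrist_force": force on the tool from outside, world axes, zero at the start; "torque": the same for the moment, N m; "grip_width": finger opening in m.
Only numpy, scipy, OpenCV 4.12 (cv2) and the standard library are available. Lean on these libraries where they do the work, as an engineer would, in place of code of your own. Each camera call takes 0.05 s, during which the arm holds its last target. There are 200 camera calls.

## Working session

There is one attempt and no reset: what is moved stays moved. The work goes in short steps, Python scripts to look and compute and a shell command to move; the robot and the scene stay as the last step left them, time stands still between calls to the robot, and variables do not carry over. Pictures are saved under pics/ and viewed, about 8 in all and at most 12, crops included, and the job is handed in when it is done.

```bash
mkdir -p pics
cat > h.py <<'E'
import numpy as np, cv2
from cell import arm
def cam(n):
    c=arm.camera(n); c['R']=cv2.Rodrigues(np.array(c['rvec'],float))[0]; c['t']=np.array(c['tvec'],float).ravel(); return c
def ray(c,u,v,z):
    d=c['R'].T@np.array([(u-c['cx'])/c['fx'],(v-c['cy'])/c['fy'],1]); o=-c['R'].T@c['t']
    return o+d*(z-o[2])/d[2]
def cloud(c):
    Z=c['range_z']; v,u=np.mgrid[:480,:640]
    P=np.stack([(u-c['cx'])/c['fx']*Z,(v-c['cy'])/c['fy']*Z,Z],-1)
    P=(P-c['t'])@c['R']; P[Z==0]=np.nan; return P
def proj(c,p):
    q=c['R']@np.array(p)+c['t']; return q[0]/q[2]*c['fx']+c['cx'],q[1]/q[2]*c['fy']+c['cy']
E
python3 - <<'E'
from h import *
import pickle
for n in('scene','top'):
    c=cam(n); pickle.dump(c,open(n+'.pkl','wb')); cv2.imwrite(f'pics/{n}0.png',c['frame']); print(n,c['fx'],-c['R'].T@c['t'],c['R'][2])
print(arm.observe())
E
```

```text
scene 590.237138338237 [1.59205782 0.06547259 0.91684431] [-0.78701616 -0.07344796 -0.61254466]
top 625.1186299376163 [ 0.43026075 -0.01254104  1.33384411] [ 0.11088006  0.00343693 -0.99382785]
{'time_s': 0.1, 'joint_pos': array([ 1.07260662e+00,  3.13371923e-01,  1.49831905e+00,  1.00589334e-05,
        1.33100746e+00, -2.23397866e-01]), 'dq': array([ 1.23100762e-03, -1.30167979e-03, -9.27986499e-04, -4.55890300e-04,
        7.85737279e-05,  8.26879581e-04]), 'effort': array([ 2.23341420e-03, -4.12901366e+01, -2.60138601e+01, -2.08137253e-04,
        3.08963870e-03,  2.62580971e-05]), 'ee_pos': array([0.14236849, 0.50512257, 0.24781945]), 'tool_rot': array([-4.30234191e-01, -3.11158968e+00,  1.61950741e-03]), 'wrist_force': array([ 0.45380348, -0.0741347 , -0.19147523]), 'torque': array([-0.00348825,  0.00021677, -0.0010297 ]), 'grip_width': 0.08571815331477795}
```

View pics/scene0.png

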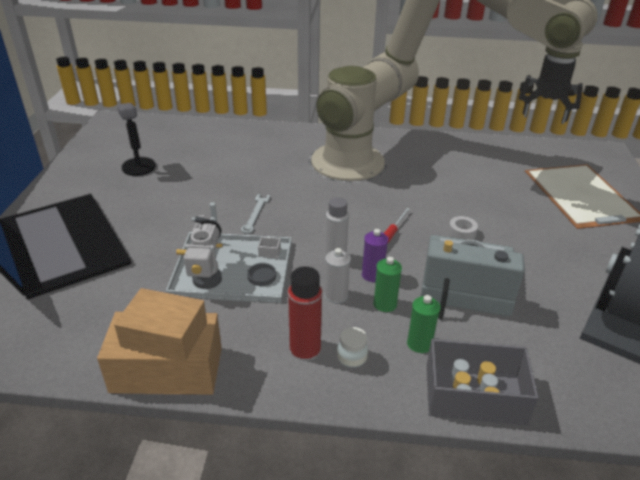

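View pics/top0.png

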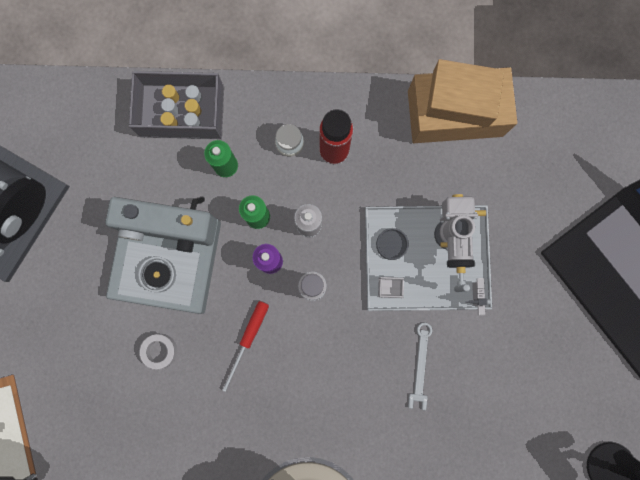

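Both views agree. These are the things that could be taken for the can:
- bare aluminium, no cap: top (308,219), scene (338,275)
- aluminium with a grey cap (paint_a): top (312,286), scene (338,232)
- green cans: top (221,158) and (255,211)
- purple can: top (267,259)

I choose the one at top (308,219).

Run:
```python
from h import *
import pickle
T=pickle.load(open('top.pkl','rb'));S=pickle.load(open('scene.pkl','rb'))
a=cv2.resize(T['frame'][190:310,270:350],(400,600),interpolation=cv2.INTER_CUBIC)
b=cv2.resize(T['frame'][200:320,420:500],(400,600),interpolation=cv2.INTER_CUBIC)
cv2.imwrite('pics/crop1.png',np.hstack([a,b]))
P=cloud(T); Q=cloud(S)
A=np.concatenate([P.reshape(-1,3),Q.reshape(-1,3)]); A=A[~np.isnan(A[:,0])]
def circ(p):
    M=np.c_[2*p[:,:2],np.ones(len(p))]; s=np.linalg.lstsq(M,(p[:,:2]**2).sum(1),rcond=None)[0]
    return s[:2],np.sqrt(s[2]+s[:2]@s[:2])
for nm,u,v,z in(('can',308,216,.132),('paint_a',312,284,.165),('seat',157,274,.066),('well',391,243,.008),('bore',461,226,.133),('tbar',463,270,.138),('ptr',480,290,.07)):
    g=ray(T,u,v,z); print(nm,g.round(4))
    for k,D in(('top',P),('scn',Q)):
        m=np.hypot(D[...,0]-g[0],D[...,1]-g[1])<.04
        d=D[m]; hi=d[(d[:,2]>z-.012)&(d[:,2]<z+.012)]
        print('  ',k,len(d),'zmax',d[:,2].max().round(4),'near z: n',len(hi),np.median(hi,0).round(4) if len(hi) else '')
# flat tops : station base (z .05), block top (.141), stand rim (.018)
for nm,lo,hi,box in(('st base',.044,.056,(.2,.6,.15,.5)),('block',.134,.147,(.3,.6,.15,.5)),('rim',.012,.022,(.2,.6,-.45,-.05))):
    m=(P[...,2]>lo)&(P[...,2]<hi)&(P[...,0]>box[0])&(P[...,0]<box[1])&(P[...,1]>box[2])&(P[...,1]<box[3])
    m=m.astype(np.uint8); n,l,s,_=cv2.connectedComponentsWithStats(m); i=1+np.argmax(s[1:,4]); p=P[l==i][:,:2].astype(np.float32)
    r=cv2.minAreaRect(p); print(nm,len(p),r, cv2.boxPoints(r).round(3).tolist())
```

```text
can [0.6043 0.0127 0.132 ]
   top 1125 zmax 0.1367 near z: n 147 [0.6042 0.0144 0.1227]
   scn 1776 zmax 0.1348 near z: n 90 [0.6104 0.015  0.1244]
paint_a [0.4716 0.0012 0.165 ]
   top 1101 zmax 0.17 near z: n 406 [0.4702 0.0013 0.1642]
   scn 1469 zmax 0.1696 near z: n 214 [0.4801 0.0027 0.1639]
seat [0.4878 0.3171 0.066 ]
   top 1213 zmax 0.0779 near z: n 922 [0.4876 0.3178 0.0661]
   scn 503 zmax 0.075 near z: n 115 [0.4601 0.325  0.0683]
well [ 0.5684 -0.1631  0.008 ]
   top 1090 zmax 0.0261 near z: n 1027 [ 0.5684 -0.163   0.0073]
   scn 1163 zmax 0.0241 near z: n 639 [ 0.5706 -0.163   0.0086]
bore [ 0.5917 -0.284   0.133 ]
   top 1532 zmax 0.1395 near z: n 357 [ 0.5975 -0.2865  0.1294]
   scn 1566 zmax 0.1365 near z: n 288 [ 0.6027 -0.2858  0.1283]
tbar [ 0.5063 -0.2866  0.138 ]
   top 1405 zmax 0.142 near z: n 47 [ 0.474  -0.2915  0.1362]
   scn 970 zmax 0.1405 near z: n 36 [ 0.4771 -0.2905  0.1337]
ptr [ 0.4711 -0.3363  0.07  ]
   top 1006 zmax 0.1389 near z: n 304 [ 0.455  -0.3381  0.066 ]
   scn 416 zmax 0.1368 near z: n 109 [ 0.4548 -0.34    0.0696]
st base 5115 ((0.5181055665016174, 0.3131290376186371), (0.2009570449590683, 0.19121383130550385), 82.19570922851562) [[0.4099999964237213, 0.22699999809265137], [0.5989999771118164, 0.20100000500679016], [0.6259999871253967, 0.4000000059604645], [0.43700000643730164, 0.4259999990463257]]
block 1854 ((0.5778201818466187, 0.3039437532424927), (0.1989092379808426, 0.0496758297085762), 88.0554428100586) [[0.550000011920929, 0.20499999821186066], [0.5989999771118164, 0.20399999618530273], [0.6060000061988831, 0.4020000100135803], [0.5559999942779541, 0.40400001406669617]]
rim 324 ((0.4665793776512146, -0.16808322072029114), (0.2593356668949127, 0.1298571228981018), 50.537410736083984) [[0.33399999141693115, -0.22699999809265137], [0.4339999854564667, -0.3089999854564667], [0.5989999771118164, -0.10899999737739563], [0.49900001287460327, -0.027000000700354576]]
```

View pics/crop1.png

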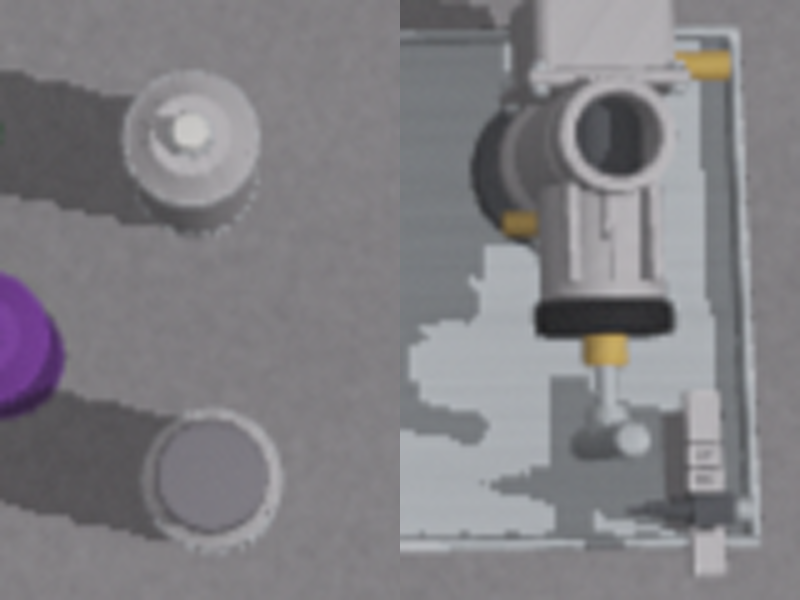

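The crop shows a bare can with a nozzle and no cap at crop (190,130), and the capped one at (212,475). The T-bar top is at crop (632,440), which is pixel (466.4,288). The pointer tip is at about crop (628,512), which is pixel (465.6,302.4). Next I'll refine the centres and yaws.

Run:
```python
from h import *
import pickle
T=pickle.load(open('top.pkl','rb'));S=pickle.load(open('scene.pkl','rb'))
P=cloud(T)
def circ(p):
    M=np.c_[2*p[:,:2],np.ones(len(p))]; s=np.linalg.lstsq(M,(p[:,:2]**2).sum(1),rcond=None)[0]
    return s[:2].round(4),np.sqrt(s[2]+s[:2]@s[:2]).round(4)
g=cv2.cvtColor(T['frame'],cv2.COLOR_BGR2GRAY)
def cont(nm,u,v,r,thr,z,dark=True):
    x0,y0=u-r,v-r; k=cv2.resize(g[y0:v+r,x0:u+r],None,fx=4,fy=4,interpolation=cv2.INTER_CUBIC)
    m=((k<thr) if dark else (k>thr)).astype(np.uint8)
    cs,_=cv2.findContours(m,0,1); c=max(cs,key=cv2.contourArea); (a,b),ax,_=cv2.fitEllipse(c)
    a,b=(a-1.5)/4+x0,(b-1.5)/4+y0
    p=np.array([ray(T,(q[0]-1.5)/4+x0,(q[1]-1.5)/4+y0,z)[:2] for q in c[:,0]])
    print(nm,'px',round(a,1),round(b,1),'ax',np.round(ax,1)/4,'->',ray(T,a,b,z).round(4),'circ',circ(p),'gray ctr',g[v,u])
for t in(70,85): cont('pad',157,274,17,t,.066)
for t in(70,85): cont('well',391,243,20,t,.008)
n=ray(T,308,216,.132);print('nozzle',n)
m=(np.hypot(P[...,0]-.604,P[...,1]-.0135)<.04)&(P[...,2]>.09)&(P[...,2]<.12);
q=P[m];print('can shoulder',len(q),np.median(q,0),circ(q), cv2.minEnclosingCircle(q[:,:2].astype(np.float32)))
bore=ray(T,463,226.4,.133); bar=ray(T,466.4,288,.138); tip=ray(T,465.6,302.4,.069)
print('bore',bore,'bar',bar,'tip',tip)
mm=(P[...,2]>.131)&(np.hypot(P[...,0]-bar[0],P[...,1]-bar[1])<.02);print('bar cloud',mm.sum(),np.median(P[mm],0))
w=ray(T,391,243,.008)
d=(bore-w)[:2]; print('yaw stand from well-bore',np.degrees(np.arctan2(d[1],d[0])-np.arctan2(-125,20)))
d=(bore-bar)[:2]; print('bar->bore angle',np.degrees(np.arctan2(d[1],d[0])),np.linalg.norm(d))
# tray far and near edges, station edges
for nm,a,b,z in(('tray near',(368,309),(490,309),.018),('tray far',(366,206),(488,206),.018),('station near edge',(109,298),(201,311),.05),('station left',(124,240),(109,298),.05)):
    e=ray(T,*b,z)-ray(T,*a,z);print(nm,np.degrees(np.arctan2(e[1],e[0])))
cv2.imwrite('pics/crop2.png',np.hstack([cv2.resize(S['frame'][190:310,160:300],(467,400),interpolation=2),cv2.resize(T['frame'][270:320,440:495],(333,303),interpolation=2)[:400] if 0 else cv2.resize(T['frame'][272:322,450:490],(320,400),interpolation=2)]))
```

```text
pad px 156.7 274.3 ax [24.375 25.775] -> [0.4872 0.3176 0.066 ] circ (array([0.4872, 0.3176]), np.float64(0.0254)) gray ctr 161
pad px 156.7 274.3 ax [24.975 26.525] -> [0.4872 0.3176 0.066 ] circ (array([0.4872, 0.3176]), np.float64(0.0261)) gray ctr 161
well px 385.3 243.2 ax [30.25  39.725] -> [ 0.5677 -0.1509  0.008 ] circ (array([ 0.5682, -0.1661]), np.float64(0.0272)) gray ctr 89
well px 391.0 243.7 ax [28.2   29.075] -> [ 0.5668 -0.1632  0.008 ] circ (array([ 0.5669, -0.1631]), np.float64(0.0299)) gray ctr 89
nozzle [0.60431765 0.01270835 0.132     ]
can shoulder 443 [0.60184453 0.01248358 0.11363428] (array([0.6047, 0.0133]), np.float64(0.0211)) ((0.6051434874534607, 0.013379067182540894), 0.02688869647681713)
bore [ 0.59106047 -0.28785976  0.133     ] bar [ 0.4720861 -0.2930172  0.138    ] tip [ 0.44556295 -0.30753116  0.069     ]
bar cloud 45 [ 0.47395105 -0.29205437  0.13621283]
yaw stand from well-bore 1.1899364663272443
bar->bore angle 2.4821665646932107 0.11908610916142669
tray near -88.61550856394493
tray far -88.6227380580294
station near edge -96.57890391763162
station left 168.82713923301174
```

View pics/crop2.png

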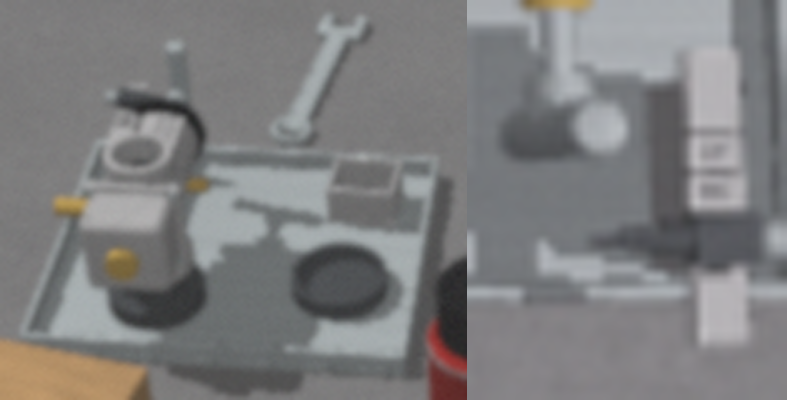

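```bash
cat >> h.py <<'E'
from scipy.spatial.transform import Rotation as Ro
def go(p,yaw=None):
    o=arm.observe(); R=Ro.from_rotvec(o['tool_rot']).as_matrix()
    d=R.T@(np.array(p)-o['ee_pos'])*1000
    print('t',round(o['time_s'],2),'pos',o['ee_pos'].round(4),'d_tool mm',d.round(1),'y-yaw',np.degrees(np.arctan2(R[1,1],R[0,1])).round(2),'F',o['wrist_force'].round(1),'w',round(o['grip_width'],4),'tilt',R[:,2].round(4))
E
python3 -m jog '[[0,0,0,0,0,-0.149],[0,0,0,0,0,-0.149],[-25,-28,0,0,0,0],[-25,-28,0,0,0,0],[-25,-28,0,0,0,0],[-25,-28,0,0,0,0],[-25,-28,0,0,0,0],[-25,-28,0,0,0,0],[-25,-28,0,0,0,0],[-25,-28,0,0,0,0],[-25,-28,0,0,0,0],[-25,-28,0,0,0,0],[-25,-28,0,0,0,0],[-25,-28,0,0,0,0],[-25,-28,0,0,0,0],[-25,-28,0,0,0,0],[-25,-28,0,0,0,0],[-25,-28,0,0,0,0],[-25,-28,0,0,0,0],[-25,-28,0,0,0,0]]' 1 40
python3 -c "
from h import *
go([.6047,.0132,.093])"
```

```text
time_s: 2.1
ee_pos: [0.6048, 0.0106, 0.2479]
tool_rot: [0.036, -3.141, -0.0]
wrist_force: [0.4, -0.6, 0.4]
grip_width: 0.0853
t 2.1 pos [0.6048 0.0106 0.2479] d_tool mm [-1.000e-01  2.600e+00  1.549e+02] y-yaw 91.32 F [ 0.4 -0.6  0.4] w 0.0853 tilt [-7.e-04  1.e-04 -1.e+00]
```

```bash
python3 -m jog '[[0,2.5,15,0,0,0],[0,0,25,0,0,0],[0,0,25,0,0,0],[0,0,25,0,0,0],[0,0,25,0,0,0],[0,0,20,0,0,0],[0,0,12,0,0,0],[0,0,8,0,0,0],[0,0,0,0,0,0],[0,0,0,0,0,0]]' 1
python3 -c "
from h import *
go([.6047,.0132,.093])"
python3 -m jog '[[0,0,0,0,0,0],[0,0,0,0,0,0],[0,0,0,0,0,0],[0,0,0,0,0,0],[0,0,0,0,0,0],[0,0,0,0,0,0],[0,0,0,0,0,0],[0,0,0,0,0,0]]' -1 50
python3 -c "
from h import *
go([.6047,.0132,.093])"
```

```text
time_s: 3.1
ee_pos: [0.6044, 0.0143, 0.0941]
tool_rot: [-0.037, 3.14, -0.0]
wrist_force: [-0.5, 0.7, 0.5]
grip_width: 0.0852
t 3.1 pos [0.6044 0.0143 0.0941] d_tool mm [-0.3 -1.1  1.1] y-yaw 91.33 F [-0.5  0.7  0.5] w 0.0852 tilt [ 1.2e-03 -2.0e-04 -1.0e+00]
time_s: 3.9
ee_pos: [0.6044, 0.0143, 0.0942]
tool_rot: [-0.036, 3.14, -0.0]
wrist_force: [-1.1, 0.3, 5.7]
grip_width: 0.0516
t 3.9 pos [0.6044 0.0143 0.0942] d_tool mm [-0.3 -1.1  1.2] y-yaw 91.33 F [-1.1  0.3  5.7] w 0.0516 tilt [ 1.4e-03 -2.0e-04 -1.0e+00]
```

```bash
python3 -m jog '[[0,0,-10,0,0,0],[0,0,-22,0,0,0],[0,0,-28,0,0,0],[0,0,-28,0,0,0],[0,0,-28,0,0,0],[0,0,-28,0,0,0],[0,0,-20,0,0,0],[0,0,-8,0,0,0],[9,25,0,0,0,0],[9,25,0,0,0,0],[9,25,0,0,0,0],[9,25,0,0,0,0],[9,25,0,0,0,0],[9,25,0,0,0,0],[9,25,0,0,0,0],[9,25,0,0,0,0],[9,25,0,0,0,0],[9,25,0,0,0,0],[9,25,0,0,0,0],[9,25,0,0,0,0]]'
python3 -m jog '[[0,0,0,0,0,0],[0,0,0,0,0,0],[0,0,0,0,0,0]]'
python3 - <<'E'
from h import *
go([.4872,.3176,.175])
for n in('top','scene'):
    c=cam(n); P=cloud(c); cv2.imwrite(f'pics/{n}1.png',c['frame'])
    o=arm.observe()['ee_pos']
    m=(np.hypot(P[...,0]-o[0],P[...,1]-o[1])<.035)&(P[...,2]<o[2]-.025)&(P[...,2]>.1)
    q=P[m]; print(n,len(q), q[:,2].min() if len(q) else '')
    if n=='scene':
        for z0 in np.arange(.165,.26,.015):
            k=q[abs(q[:,2]-z0)<.0075]
            if len(k)>5: print(round(z0,3),len(k),'y mid',((np.percentile(k[:,1],2)+np.percentile(k[:,1],98))/2).round(4),'width',np.ptp(k[:,1]).round(4),'xmax',np.percentile(k[:,0],95).round(4))
        cv2.imwrite('pics/crop3.png',cv2.resize(c['frame'][100:330,360:580],None,fx=2.5,fy=2.5,interpolation=2))
E
```

```text
time_s: 5.9
ee_pos: [0.4882, 0.3126, 0.2643]
tool_rot: [0.036, -3.139, 0.001]
wrist_force: [0.0, -0.9, -3.3]
grip_width: 0.0515
time_s: 6.2
ee_pos: [0.4892, 0.3111, 0.2648]
tool_rot: [0.035, -3.141, 0.001]
wrist_force: [-0.1, -0.0, -3.4]
grip_width: 0.0515
t 6.2 pos [0.4892 0.3111 0.2648] d_tool mm [ 1.8  6.6 89.8] y-yaw 91.29 F [-0.1 -0.  -3.4] w 0.0515 tilt [-8.e-04 -6.e-04 -1.e+00]
top 146 0.16757675281958978
scene 674 0.16978961306537488
0.165 16 y mid 0.3098 width 0.0513 xmax 0.5163
0.18 142 y mid 0.3093 width 0.0516 xmax 0.518
0.195 143 y mid 0.3093 width 0.0531 xmax 0.5181
0.21 149 y mid 0.3095 width 0.0512 xmax 0.5181
0.225 150 y mid 0.3096 width 0.0508 xmax 0.518
0.24 74 y mid 0.3095 width 0.0512 xmax 0.5178
```

View pics/crop3.png

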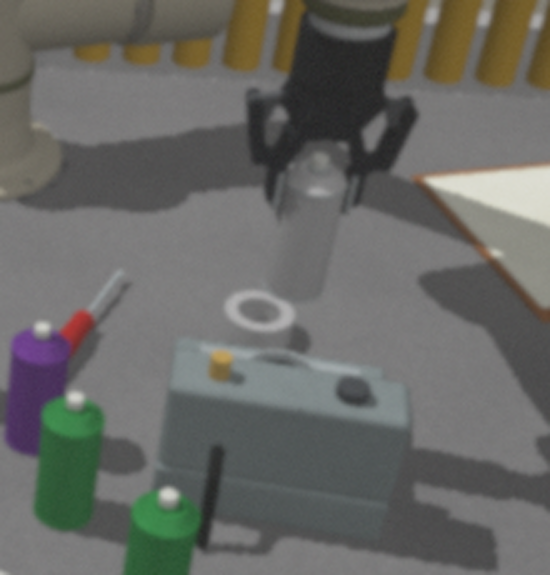

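```bash
python3 -m jog '[[1,3.5,0,0,0,0],[1,3,0,0,0,0],[0,0,15,0,0,0],[0,0,20,0,0,0],[0,0,20,0,0,0],[0,0,15,0,0,0],[0,0,10,0,0,0],[0,0,5,0,0,0],[0,0,0,0,0,0],[0,0,0,0,0,0],[0,0,0,0,0,0]]' -1 100
python3 -c "
from h import *
go([.4872,.3176,.160])"
```

```text
time_s: 7.4
ee_pos: [0.4872, 0.3184, 0.1811]
tool_rot: [-0.036, 3.14, 0.001]
wrist_force: [0.3, 0.1, -2.6]
grip_width: 0.051
t 7.4 pos [0.4872 0.3184 0.1811] d_tool mm [ 0.  -0.8 21.1] y-yaw 91.33 F [ 0.3  0.1 -2.6] w 0.051 tilt [ 1.3e-03  5.0e-04 -1.0e+00]
```

```bash
python3 -m jog '[[0,-0.8,5,0,0,0],[0,0,5,0,0,0],[0,0,4,0,0,0],[0,0,3,0,0,0],[0,0,2,0,0,0],[0,0,0,0,0,0],[0,0,0,0,0,0]]'
python3 -c "
from h import *
go([.4872,.3176,.152])"
```

```text
time_s: 8.1
ee_pos: [0.487, 0.3175, 0.1614]
tool_rot: [-0.036, 3.141, 0.0]
wrist_force: [-0.9, -0.9, -3.2]
grip_width: 0.0508
t 8.1 pos [0.487  0.3175 0.1614] d_tool mm [-0.2  0.1  9.4] y-yaw 91.33 F [-0.9 -0.9 -3.2] w 0.0508 tilt [ 2.e-04  0.e+00 -1.e+00]
```

```bash
for i in 1 2 3; do python3 -m jog '[[0,0,1.5,0,0,0],[0,0,1.5,0,0,0],[0,0,0,0,0,0]]' | egrep 'ee_pos|force'; done
```

```text
ee_pos: [0.4872, 0.3175, 0.159]
wrist_force: [-1.2, -1.1, 4.2]
ee_pos: [0.4873, 0.3175, 0.1562]
wrist_force: [-1.5, -1.9, 7.9]
ee_pos: [0.4874, 0.3175, 0.1535]
wrist_force: [-2.3, -2.0, 9.8]
```

```bash
for i in 1 2 3 4; do python3 -m jog '[[0,0,1,0,0,0],[0,0,0,0,0,0]]' | egrep 'ee_pos|force'; done
```

```text
ee_pos: [0.4874, 0.3175, 0.1527]
wrist_force: [-2.8, -2.2, 10.5]
ee_pos: [0.4875, 0.3176, 0.1524]
wrist_force: [-4.1, -2.7, 15.1]
ee_pos: [0.4877, 0.3176, 0.1523]
wrist_force: [-5.4, -3.5, 20.0]
ee_pos: [0.4879, 0.3176, 0.1523]
wrist_force: [-7.5, -5.6, 27.6]
```

The stop is reached: z is steady at 0.1523 while the force climbs. I'll hold it there for 1.6 s, then lift clear.

```bash
python3 -m jog '[[0,0,0,0,0,0],[0,0,0,0,0,0],[0,0,0,0,0,0],[0,0,0,0,0,0],[0,0,0,0,0,0],[0,0,0,0,0,0],[0,0,0,0,0,0],[0,0,0,0,0,0],[0,0,0,0,0,0],[0,0,0,0,0,0],[0,0,0,0,0,0],[0,0,0,0,0,0],[0,0,0,0,0,0],[0,0,0,0,0,0],[0,0,0,0,0,0],[0,0,0,0,0,0]]'
python3 -m jog '[[0,0,-4,0,0,0],[0,0,-8,0,0,0],[0,0,-15,0,0,0],[0,0,-25,0,0,0],[0,0,-25,0,0,0],[0,0,-25,0,0,0],[0,0,-15,0,0,0],[0,0,-5,0,0,0],[0,0,0,0,0,0],[0,0,0,0,0,0]]'
python3 -c "
from h import *
go([.5668,-.1632,.102])"
```

```text
time_s: 11.4
ee_pos: [0.4878, 0.3176, 0.1523]
tool_rot: [-0.037, 3.137, 0.002]
wrist_force: [-7.5, -4.9, 27.4]
grip_width: 0.0509
time_s: 12.4
ee_pos: [0.4866, 0.3173, 0.269]
tool_rot: [0.036, -3.139, 0.001]
wrist_force: [-0.6, -0.7, -3.1]
grip_width: 0.0507
t 12.4 pos [0.4866 0.3173 0.269 ] d_tool mm [ -69.4 -482.1  167.2] y-yaw 91.33 F [-0.6 -0.7 -3.1] w 0.0507 tilt [-2.e-03 -8.e-04 -1.e+00]
```

```bash
python3 -m jog '[[-10,-10,-10,0,0,0],[-10,-20,-5,0,0,0],[-10,-25,0,0,0,0],[-10,-26,0,0,0,0],[-10,-26,0,0,0,0],[-5,-26,0,0,0,0],[-5,-26,0,0,0,0],[-5,-26,0,0,0,0],[-5,-26,0,0,0,0],[0,-26,0,0,0,0],[0,-26,0,0,0,0],[0,-26,0,0,0,0],[0,-26,0,0,0,0],[0,-26,0,0,0,0],[0,-26,0,0,0,0],[0,-26,0,0,0,0],[0,-26,0,0,0,0],[0,-26,0,0,0,0],[0,-25,0,0,0,0],[0,-12,0,0,0,0]]'
python3 -m jog '[[0,0,0,0,0,0],[0,0,0,0,0,0]]'
python3 -c "
from h import *
go([.5675,-.1633,.130])"
```

```text
time_s: 14.4
ee_pos: [0.5679, -0.1655, 0.285]
tool_rot: [0.033, -3.141, 0.0]
wrist_force: [0.0, 0.0, -3.1]
grip_width: 0.0508
time_s: 14.6
ee_pos: [0.5681, -0.1623, 0.2852]
tool_rot: [0.037, -3.141, -0.001]
wrist_force: [0.6, 0.5, -2.7]
grip_width: 0.051
t 14.6 pos [ 0.5681 -0.1623  0.2852] d_tool mm [  0.6  -1.1 155.2] y-yaw 91.33 F [ 0.6  0.5 -2.7] w 0.051 tilt [-2.e-04  5.e-04 -1.e+00]
```

```bash
python3 -m jog '[[0.5,-1,15,0,0,0],[0,0,25,0,0,0],[0,0,25,0,0,0],[0,0,25,0,0,0],[0,0,25,0,0,0],[0,0,22,0,0,0],[0,0,12,0,0,0],[0,0,6,0,0,0],[0,0,0,0,0,0],[0,0,0,0,0,0],[0,0,0,0,0,0]]'
python3 - <<'E'
from h import *
go([.5675,-.1633,.102])
c=cam('scene'); P=cloud(c); o=arm.observe()['ee_pos']
m=(np.hypot(P[...,0]-o[0],P[...,1]-o[1])<.037)&(P[...,2]<o[2]-.03)&(P[...,2]>.04)
for z0 in(.05,.065,.08,.095):
    k=P[m&(abs(P[...,2]-z0)<.007)]
    if len(k)>5: print(z0,len(k),(np.percentile(k[:,1],2)+np.percentile(k[:,1],98))/2,np.ptp(k[:,1]),np.percentile(k[:,0],95))
print('pred well px',proj(c,[.5675,-.1633,.02]))
cv2.imwrite('pics/crop4.png',cv2.resize(c['frame'][170:320,200:340],(700,600) if 0 else (560,600),interpolation=2))
E
```

```text
time_s: 15.7
ee_pos: [0.5681, -0.164, 0.1314]
tool_rot: [-0.037, 3.14, -0.001]
wrist_force: [-0.1, -0.4, -3.0]
grip_width: 0.0504
t 15.7 pos [ 0.5681 -0.164   0.1314] d_tool mm [ 0.6  0.7 29.4] y-yaw 91.34 F [-0.1 -0.4 -3. ] w 0.0504 tilt [ 1.6e-03 -9.0e-04 -1.0e+00]
0.05 108 -0.16268467414540416 0.051667623783350325 0.5978572504653261
0.065 114 -0.16183221758316857 0.04943576130289007 0.5966472715812322
0.08 117 -0.162968577676039 0.05192414643862878 0.5967571035635828
0.095 108 -0.16219243625249577 0.05020640839263574 0.596576720474422
pred well px (np.float64(261.1045353542455), np.float64(271.1455662448457))
```

View pics/crop4.png

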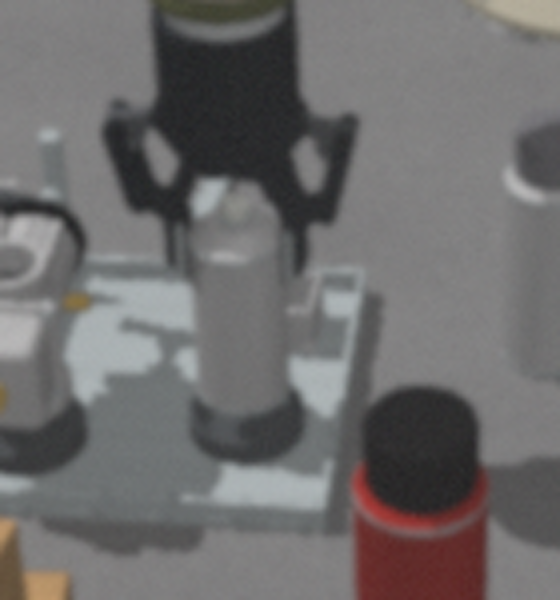

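The can hangs upright over the cup. The cup centre is at about crop (247,428) and the can foot at x≈243, so it needs about +1 mm in y. Descending.

```bash
python3 -m jog '[[0.5,1,4,0,0,0],[0,0,6,0,0,0],[0,0,5,0,0,0],[0,0,3,0,0,0],[0,0,0,0,0,0],[0,0,0,0,0,0]]'
python3 -m jog '[[0,0,3,0,0,0],[0,0,3,0,0,0],[0,0,0,0,0,0],[0,0,0,0,0,0]]'
python3 -c "
from h import *
go([.5675,-.1633,.1023])"
```

```text
time_s: 16.35
ee_pos: [0.5672, -0.1629, 0.1123]
tool_rot: [-0.036, 3.141, -0.0]
wrist_force: [-0.0, -0.9, -2.9]
grip_width: 0.051
time_s: 16.75
ee_pos: [0.5671, -0.1628, 0.1062]
tool_rot: [0.036, -3.141, -0.0]
wrist_force: [-0.0, 1.3, -2.8]
grip_width: 0.0511
t 16.75 pos [ 0.5671 -0.1628  0.1062] d_tool mm [-0.4 -0.5  3.9] y-yaw 91.33 F [-0.   1.3 -2.8] w 0.0511 tilt [-1.e-04  1.e-04 -1.e+00]
```

```bash
python3 -m jog '[[0,0,2,0,0,0],[0,0,1.5,0,0,0],[0,0,0,0,0,0]]'
python3 -m jog '[[0,0,0.5,0,0,0],[0,0,0,0,0,0]]'
```

```text
time_s: 17.05
ee_pos: [0.567, -0.1628, 0.1027]
tool_rot: [0.036, -3.141, -0.0]
wrist_force: [-0.0, -0.1, -3.4]
grip_width: 0.0506
time_s: 17.25
ee_pos: [0.5671, -0.1628, 0.1025]
tool_rot: [-0.036, 3.141, -0.0]
wrist_force: [-1.1, 0.3, -1.5]
grip_width: 0.0505
```

```bash
python3 -m jog '[[0,0,0,0,0,0],[0,0,0,0,0,0],[0,0,0,0,0,0],[0,0,0,0,0,0],[0,0,0,0,0,0],[0,0,0,0,0,0],[0,0,0,0,0,0],[0,0,-5,0,0,0],[0,0,-15,0,0,0],[0,0,-25,0,0,0],[0,0,-25,0,0,0],[0,0,-25,0,0,0],[0,0,-25,0,0,0],[0,0,-15,0,0,0],[0,0,-5,0,0,0],[0,0,0,0,0,0],[0,0,0,0,0,0]]' 1 40
python3 - <<'E'
from h import *
go([.4721,-.2925,.2])
t=cam('top'); c=cam('scene')
P=cloud(c)
m=(np.hypot(P[...,0]-.568,P[...,1]+.163)<.037)&(P[...,2]>.03)
for z0 in(.04,.06,.08,.1):
    k=P[m&(abs(P[...,2]-z0)<.007)]
    print(z0,len(k),(np.percentile(k[:,1],2)+np.percentile(k[:,1],98))/2,np.percentile(k[:,0],95))
print('zmax',P[m&(P[...,2]<.18)][:,2].max())
a=cv2.resize(c['frame'][190:310,160:290],(433,400),interpolation=2); b=cv2.resize(t['frame'][270:320,448:488],(320,400),interpolation=2)
cv2.imwrite('pics/crop5.png',np.hstack([a,b]))
E
```

```text
time_s: 18.95
ee_pos: [0.5668, -0.1627, 0.2413]
tool_rot: [0.036, -3.14, -0.001]
wrist_force: [-0.7, -0.3, 0.4]
grip_width: 0.0857
t 18.95 pos [ 0.5668 -0.1627  0.2413] d_tool mm [  97.6 -127.6   41.4] y-yaw 91.33 F [-0.7 -0.3  0.4] w 0.0857 tilt [-1.4e-03  7.0e-04 -1.0e+00]
0.04 108 -0.16109643039743382 0.5957373463524503
0.06 111 -0.16160364810882885 0.5955591716222632
0.08 108 -0.16109837467691432 0.5956760621284256
0.1 120 -0.16130197328351548 0.5964629459856965
zmax 0.14244289976572339
```

View pics/crop5.png

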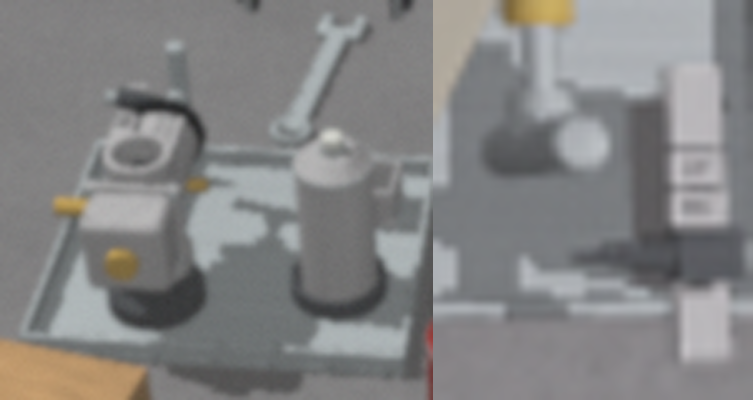

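The can stands upright in the cup (top at about 0.140, foot centred), and the pointer is undisturbed. Next I'll measure the bar-to-pointer distance at sub-pixel level.

Run:
```python
from h import *
cs=[cam('top') for _ in range(6)]
g=np.mean([cv2.cvtColor(c['frame'],cv2.COLOR_BGR2GRAY) for c in cs],0); t=cs[0]
print('cols 463..482 rows 294..308');print(g[294:309,463:483].round().astype(int))
print('bar rows 281..295 cols 458..474');print(g[281:296,458:475].round().astype(int))
Z=np.median([cloud(c)[...,2] for c in cs],0)
print((Z[294:309,463:483]*1000).round())
```

```text
cols 463..482 rows 294..308
[[124 124 124 123 124 124 124 125 123 114  94  92  92  91 116 174 171 168
  170 169]
 [123 123 123 124 122 123 123 124 124 117  95  92  92  91 122 180 148 143
  149 165]
 [123 123 122 123 123 123 123 123 124 119  94  92  92  91 122 181 155 150
  153 163]
 [123 124 123 123 123 123 123 124 124 120  94  93  92  92 119 182 178 177
  178 177]
 [122 123 123 122 123 123 123 123 123 119  95  92  92  89  87 120 125 125
  126 125]
 [124 124 124 125 125 125 124 124 124 120  93  80  80  77  68  75  87  89
   89  90]
 [125 125 124 124 124 120 103 103  96  97  93  78  78  78  76  78  89  90
   89  91]
 [125 123 113 108 106  96  87  90  86  87  88  85  86  86  85  81  93  93
   93  93]
 [124 120 105  93  88  87  83  85  82  83  82  84  84  85  83  75  91  92
   92  92]
 [128 128 125 121 116 116 113 102  98  89  75  76  75  75  73  68  90  92
   92  91]
 [167 167 168 162 132 127 127 124 122 112  92  88  87  85  72  70  91  91
   90  91]
 [176 176 176 174 165 165 165 165 160 128 108 102  94  93  94 112 112  93
   90 105]
 [174 176 175 170 143 140 140 140 146 165 166 159 12
[... 1877 characters left out ...]
 73. 73.
  74. 71.]
 [ 6.  4. 70. 68. 69. 67. 73. 71. 71. 74. 70. 72. 73. 72. 72. 72. 73. 74.
  72. 74.]
 [ 5.  6.  2.  3. 71. 68. 69. 72. 72. 71. 74. 73. 72. 73. 73. 75. 73. 73.
  73. 73.]
 [ 6.  3.  2.  2.  4.  4.  1.  3.  3. 70. 71. 70. 71. 74. 73. 74. 76. 71.
  72. 74.]
 [ 5.  4.  4.  2.  3.  5.  4.  2.  4.  3.  7. 14. 24. 31. 66. 74. 74. 74.
  75. 74.]
 [ 4.  5.  3.  3.  5.  3.  2.  3.  4.  3.  7. 13. 21. 34. nan 63. 66. 65.
  63. 65.]
 [ 2.  3.  3.  4.  4.  7.  2.  4.  6.  4.  4.  3.  4.  1.  3. 65. 66. 65.
  65. 64.]
 [ 9. 16. 17. 16. 17. 16. 18. 15. 18. 20. 18. 19. 19. 18. 18. 65. nan 65.
  64. 65.]
 [17. 16. 17. 16. 20. 17. 17. 17. 16. 20. 19. 17. 18. 17. 19. 64. 64. 66.
  63. 62.]]
```

```bash
python3 -m jog '[[10,-13,0,0,0,0],[16,-21,0,0,0,0],[20,-26,0,0,0,0],[20,-26,0,0,0,0],[16,-21,0,0,0,0],[10,-14,0,0,0,0],[4,-6,0,0,0,0],[0,0,15,0,0,0],[0,0,20,0,0,0],[0,0,15,0,0,0],[0,0,5,0,0,0],[0,0,0,0,0,0],[0,0,0,0,0,0]]' 1
python3 - <<'E'
from h import *
import pickle
T=pickle.load(open('top.pkl','rb'))
b=ray(T,466.27,287.25,.138); t=ray(T,465,301.4,.069); a=np.radians(1.38); d=(t-b)
print(b,t,'along stand x',d[0]*np.cos(a)+d[1]*np.sin(a),'y',-d[0]*np.sin(a)+d[1]*np.cos(a))
go([b[0],b[1],.122])
E
```

```text
time_s: 20.65
ee_pos: [0.4743, -0.2922, 0.1881]
tool_rot: [-0.037, 3.14, -0.001]
wrist_force: [0.8, 0.3, -0.2]
grip_width: 0.0856
[ 0.47350691 -0.29277236  0.138     ] [ 0.44753582 -0.30632825  0.069     ] along stand x -0.026290025748435374 y -0.012926497127965713
t 20.65 pos [ 0.4743 -0.2922  0.1881] d_tool mm [ 0.9 -0.5 66.1] y-yaw 91.34 F [ 0.8  0.3 -0.2] w 0.0856 tilt [ 9.e-04 -9.e-04 -1.e+00]
```

```bash
python3 -m jog '[[1,-0.5,10,0,0,0],[0,0,15,0,0,0],[0,0,15,0,0,0],[0,0,10,0,0,0],[0,0,8,0,0,0],[0,0,4,0,0,0],[0,0,4,0,0,0],[0,0,0,0,0,0],[0,0,0,0,0,0]]' 1
python3 - <<'E'
from h import *
go([.4735,-.2928,.122])
c=cam('scene'); print('bar px',proj(c,[.4735,-.2928,.138]),'ptr',proj(c,[.4475,-.305,.069]))
cv2.imwrite('pics/crop6.png',cv2.resize(c['frame'][130:290,130:290],(600,600),interpolation=2))
E
```

```text
time_s: 21.55
ee_pos: [0.4732, -0.2927, 0.1216]
tool_rot: [-0.036, 3.141, -0.001]
wrist_force: [0.6, 0.7, -0.0]
grip_width: 0.0855
t 21.55 pos [ 0.4732 -0.2927  0.1216] d_tool mm [-0.3 -0.1 -0.4] y-yaw 91.33 F [ 0.6  0.7 -0. ] w 0.0855 tilt [ 5.e-04 -4.e-04 -1.e+00]
bar px (np.float64(211.56568095636223), np.float64(202.57486321637788)) ptr (np.float64(212.01682518791148), np.float64(219.70906830452859))
```

View pics/crop6.png

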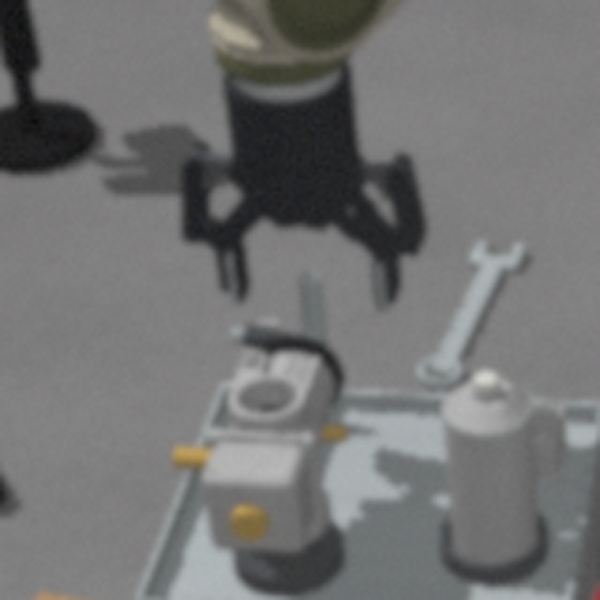

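The bar, at crop (313,290), sits midway between the fingers at x≈235 and 385. Closing.

```bash
python3 -m jog '[[0,0,0,0,0,0],[0,0,0,0,0,0],[0,0,0,0,0,0],[0,0,0,0,0,0],[0,0,0,0,0,0],[0,0,0,0,0,0],[0,0,0,0,0,0],[0,0,0,0,0,0],[0,0,0,0,0,0],[0,0,0,0,0,0]]' -1 100
python3 -c "
from h import *
go([.4735,-.2928,.122]);print(arm.observe()['ee_pos'])"
```

```text
time_s: 22.6
ee_pos: [0.4731, -0.2927, 0.1216]
tool_rot: [-0.037, 3.141, -0.001]
wrist_force: [-2.7, -2.0, 4.7]
grip_width: 0.0112
t 22.6 pos [ 0.4731 -0.2927  0.1216] d_tool mm [-0.4 -0.1 -0.4] y-yaw 91.33 F [-2.7 -2.   4.7] w 0.0112 tilt [ 2.e-04 -5.e-04 -1.e+00]
[ 0.47309665 -0.29272476  0.12156319]
```

```bash
python3 -m jog '[[1,0,0,0,0,0],[2,0,0,0,0,0],[2,0,0,0,0,0],[0,0,0,0,0,0]]'
python3 -m jog '[[2,0,0,0,0,0],[3,0,0,0,0,0],[3,0,0,0,0,0],[3,0,0,0,0,0],[3,0,0,0,0,0],[3,0,0,0,0,0],[2,0,0,0,0,0],[1,0,0,0,0,0],[0,0,0,0,0,0],[0,0,0,0,0,0],[0,0,0,0,0,0]]'
python3 - <<'E'
from h import *
go([.4468,-.2934,.1216])
c=cam('top');cv2.imwrite('pics/crop7.png',cv2.resize(c['frame'][250:330,420:500],(600,600),interpolation=2))
E
```

```text
time_s: 23.0
ee_pos: [0.469, -0.2929, 0.1216]
tool_rot: [-0.036, 3.139, -0.002]
wrist_force: [6.5, -2.1, 2.2]
grip_width: 0.0113
time_s: 24.1
ee_pos: [0.4496, -0.2936, 0.1216]
tool_rot: [-0.036, 3.137, -0.003]
wrist_force: [9.2, -2.4, -0.2]
grip_width: 0.012
t 24.1 pos [ 0.4496 -0.2936  0.1216] d_tool mm [ 2.8  0.3 -0. ] y-yaw 91.31 F [ 9.2 -2.4 -0.2] w 0.012 tilt [ 0.0042 -0.0019 -1.    ]
```

View pics/crop7.png

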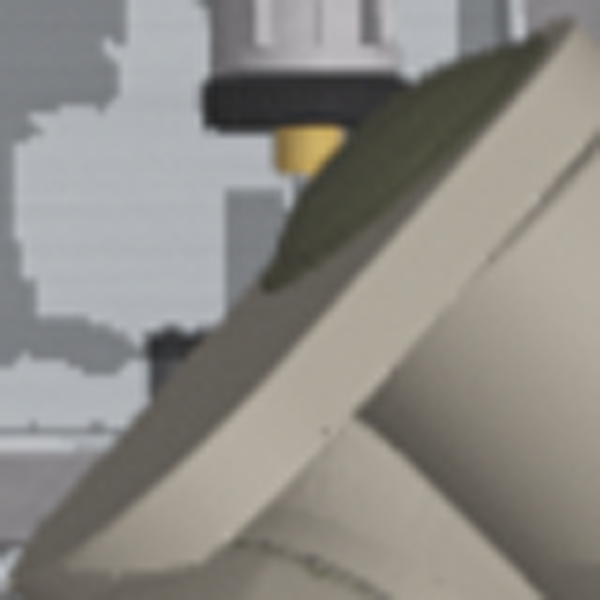

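```bash
python3 -m jog '[[1.5,0,0,0,0,0],[1.3,-0.2,0,0,0,0],[0,0,0,0,0,0],[0,0,0,0,0,0]]'
python3 - <<'E'
from h import *
import pickle
go([.4468,-.2934,.1216])
S=pickle.load(open('scene.pkl','rb')); o=arm.observe()['ee_pos']
cs=[cam('scene') for _ in range(8)]
def bar(Ps,x0):
    k=[]
    for P in Ps:
        m=(abs(P[...,1]+.2915)<.0055)&(abs(P[...,0]-x0)<.016)&(P[...,2]>.112)&(P[...,2]<.134); k.append(P[m])
    k=np.concatenate(k); return len(k),np.median(k,0).round(4),k[:,0].std().round(4)
print('before',bar([cloud(S)],.478)); print('after',bar([cloud(c) for c in cs],.452))
c=cs[0]; print(proj(c,[.4468,-.2934,.138]))
cv2.imwrite('pics/crop8.png',cv2.resize(np.mean([c['frame'][180:240,180:260] for c in cs],0).astype(np.uint8),(800,600),interpolation=2))
E
```

```text
time_s: 24.55
ee_pos: [0.4468, -0.2937, 0.1216]
tool_rot: [-0.036, 3.137, -0.003]
wrist_force: [10.0, -0.9, -0.6]
grip_width: 0.0117
t 24.55 pos [ 0.4468 -0.2937  0.1216] d_tool mm [-0.   0.3 -0. ] y-yaw 91.31 F [10.  -0.9 -0.6] w 0.0117 tilt [ 0.0042 -0.0016 -1.    ]
before (37, array([ 0.4797, -0.2906,  0.124 ]), np.float64(0.0026))
after (244, array([ 0.4547, -0.2918,  0.123 ]), np.float64(0.0027))
(np.float64(214.0908539077265), np.float64(196.32067567117554))
```

View pics/crop8.png

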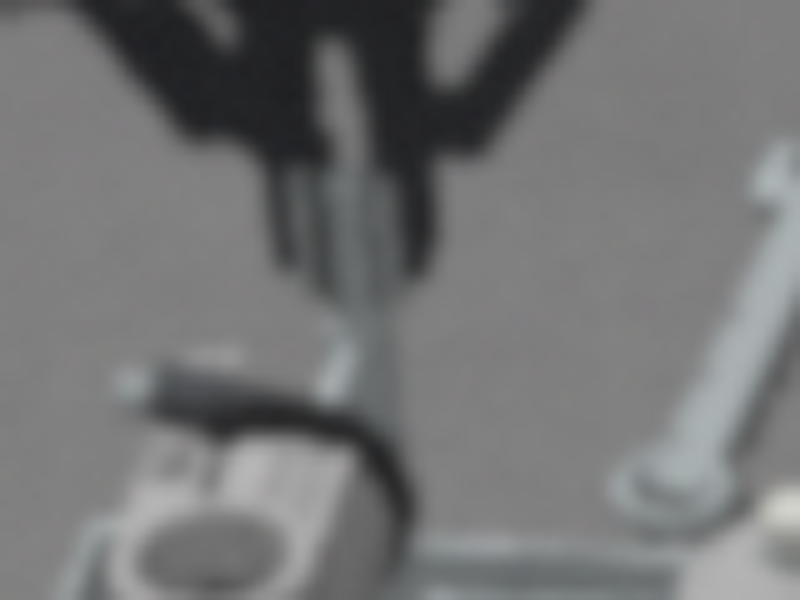

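Run:
```python
from h import *
import pickle
S=pickle.load(open('scene.pkl','rb'))
A=[cloud(cam('scene')) for _ in range(12)]; B=[cloud(S)]
for nm,Ps,x0,yc in(('before',B,.479,-.2908),('after',A,.454,-.2915)):
    K=np.concatenate([P[(abs(P[...,1]-yc)<.012)&(abs(P[...,0]-x0)<.02)&(P[...,2]>.108)&(P[...,2]<.136)] for P in Ps])
    print(nm,len(K))
    for a in np.arange(-.010,.010,.002):
        k=K[(K[:,1]-yc>=a)&(K[:,1]-yc<a+.002)]
        if len(k): print('  y',round((yc+a+.001),4),len(k),np.mean(k[:,0]).round(4))
o=arm.observe(); print(o['ee_pos'],o['wrist_force'],o['time_s'])
```

```text
before 59
  y -0.2998 1 0.4737
  y -0.2978 4 0.4778
  y -0.2958 6 0.4788
  y -0.2938 9 0.4811
  y -0.2918 10 0.4785
  y -0.2898 8 0.4792
  y -0.2878 10 0.4784
  y -0.2858 10 0.477
  y -0.2838 1 0.4767
after 1237
  y -0.3005 113 0.4561
  y -0.2985 154 0.4537
  y -0.2965 91 0.4532
  y -0.2945 90 0.4541
  y -0.2925 115 0.4535
  y -0.2905 105 0.453
  y -0.2885 63 0.4547
  y -0.2865 84 0.456
  y -0.2845 97 0.4567
  y -0.2825 93 0.4561
[ 0.44681537 -0.29374687  0.12157162] [ 9.67453427 -2.43348851 -0.16587681] 25.55
```

The range check gives a bar travel of 25.8 ± 0.5 mm, against 26.3 mm from the arm. The force of about 10 N matches the spring at that travel. Handing in.

```bash
python3 -c "
from h import *
go([.4468,-.2934,.1216]); print(arm.close_job())"
```

```text
t 25.55 pos [ 0.4468 -0.2937  0.1216] d_tool mm [ 0.   0.3 -0. ] y-yaw 91.31 F [ 9.7 -2.4 -0.2] w 0.0112 tilt [ 0.0043 -0.0016 -1.    ]
the job is handed in; nothing more can be done
None
```

I finished the job at 25.6 s and handed it in with the arm still holding the throttle open at the pointer mark.

- **Recharge:** I took the short can without a cap and pressed it upright onto the filling seat. It stopped moving at full depth with about 27 N on the wrist, and I held it there for about 1.6 s.
- **Can well:** I stood the can in the well and let go. The picture and depth readings afterwards showed it upright, with its top about 140 mm above the bench as expected.
- **Throttle:** I pulled the T-handle 26.3 mm by the arm's own reading, which is the distance I measured in the top camera from the bar to the pointer tip.

**Last checks:**
- **Bar travel:** scene-camera depth gave 25.8 ± 0.5 mm, which agrees with the arm. An earlier, cruder reading gave 25.0 mm; it probably also picked up the gripper's pads.
- **Spring force:** about 10 N at the hold, matching the spring at that travel.
- **Not checked directly:** the arm hid the bar and pointer from the top camera, so I could not see them line up. I did not re-measure the pointer after the pull; it had not moved in the last clear view before it.

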